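# Sort parallel keys by length through gauge slots

### The arm

A 7-joint arm with a two-finger parallel gripper is mounted at the origin on a cart in front of the work surface, level with it; the furniture and walls round the work are solid. World frame = base frame: x ahead of the robot, y to its left, z up, the work surface at z = 0. Lengths are in m, angles in rad, forces in N, time in s.
With the tool pointing down it reaches from about 0.425 to 0.875 m from the base axis. Payload 8.4 kg.
Tool frame: the origin (TCP) lies at the centre of the arm's flange, where the gripper is bolted on; the fingertips stand ahead of it and the grasp point (between the pads) lies 164 mm ahead of it (bot.tip_reach is the z of the fingertips in the tool frame, in m); z points along the fingers, y is the line along which they close (so a half turn about z gives the same grasp; the last joint's range is limited). The gripper opens to 87 mm and grips with 3 to 60 N. Pads are 19 mm wide; open, the fingers measure 117 mm over their backs; the gripper's body (75 mm by 190 mm) begins 51 mm behind the grasp point.
Start: joints at [1.071, 0.333, 0.04, 1.465, -0.013, 1.343, -0.059], TCP at [0.254, -0.598, 0.405] pointing down, gripper open.
Joint ranges: [-2.58, 2.58], [-0.38, 2.09], [-1.3, 1.39], [0.25, 2.4], [-1.5, 4.64], [0.08, 2.09], [-2.65, 2.65]. Speed limits (rad/s): [2.22, 2.22, 2.79, 2.79, 3.14, 3.14, 3.14].

### API

Orientations are given as a rotation vector (axis times angle).
In Python, from station import bot gives the robot as it stands.
- The arm moves only by the shell command python3 -m inch 'ROWS' [FORCE]. ROWS is a JSON object of lists of equal length, an entry for each row: "xyz": the shift along the world's x, y, z in cm, a list of three; "twist": the turn, a rotation vector about the world's x, y, z in degrees, a list of three; "grip": the opening, from -1 (shut) to 1 (fully open). A call has 1 to 10 rows; each row shifts and turns the commanded pose from where the row before left it; what a row does not reach is not made up. A row lasts 1/8 s, in which the tool goes at most 62.5 mm and 10.7 degrees, less where a joint would pass 70% of its speed; a pose out of reach is approached as far as the arm can. A call with a gripper value outside its range is refused whole. The fingers move at their own pace and stop on an object; FORCE is the grip in N (left out, the last holds). Time passes only in rows, so rows that do not move let the fingers close. It gives the time, the measured TCP pose, the force, the opening and the grip force at its end, in the units of the state.
- bot.read_state(): the state, without advancing time (a new reading comes with each control period).
- bot.camera(name): name is "scene" or "top" or "wrist"; returns the picture (480x640x3 uint8, red, green, blue); there is no depth.
- bot.camera_info(name): a dict with "intrinsics" (3x3 intrinsics, pixels), "R" (3x3) and "t" (3): a world point X has camera coordinates R X + t. Camera axes: x right, y down, z forward; pixel columns grow to the right and rows downward; lengths in m; the calibration is good to about 2 mm. A picture is of the moment at which its call begins: read the wrist's pose just before it. camera_info takes no time and is no camera call; for the wrist camera it gives the pose at the moment of the call.
- bot.hand_in(): hands the job in; it is judged then, once.
The state is a dict: "t": time; "joints": joint angles; "dq": joint speeds; "joint_efforts": joint torques, N m; "position": TCP position; "ee_rot": TCP orientation; "ft_force": force on the tool from outside, world axes, zero at the start; "ft_torque": the same for the moment, N m; "finger_gap": finger opening in m; "grasp_force": force on a finger pad.
Only numpy, scipy, OpenCV 4.12 (cv2) and the standard library are available. Lean on these libraries where they do the work, as an engineer would, in place of code of your own. Each camera call takes 0.05 s, during which the arm holds its last target. There are 200 camera calls.

### The job

Sort the two loose steel parallel keys (plain flat bars) by length: lay each on the loading deck of the gauge bin with the narrowest slot that it passes broadside, and push it sideways through that slot so that it drops into the covered compartment behind. Leave everything else on the bench where it is.

Things in the scene. Friction and masses are not known exactly. Their poses are not given: they have to be found in the camera images.
- key_short_center (a point): centre of the short parallel key, plain steel bar 44 mm long along its own y axis, 16 mm wide (its x axis), 10 mm high (z), lying flat with its centre 5 mm above what it lies on; 35 to 85 g. It may start at either of the two keys' places.
- key_long_center (a point): centre of the long parallel key, as the short one but 64 mm long along its own y axis; 60 to 120 g
- key_short: the short key; origin at the middle of its underside, y along its length
- key_long: the long key; origin at the middle of its underside, y along its length
- bin_narrow: plywood gauge bin with the narrow slot (54 mm; its twin's is 74; they may swap places), fixed, 104 mm wide, 64 tall. Origin on the bench, mid-width, under the rear face of its upright aluminium gauge plate; +x points into the compartment, away from the loading deck. Deck: flat top 34 mm high, x -88 to -16 mm, full width. Plate: x -4 to 0 mm; its slot is centred on y = 0
- bin_wide: plywood gauge bin with the wide slot (74 mm; its twin's is 54; they may swap places), fixed, 104 mm wide, 64 tall. Origin on the bench, mid-width, under the rear face of its upright aluminium gauge plate; +x points into the compartment, away from the loading deck. Deck: flat top 34 mm high, x -88 to -16 mm, full width. Plate: x -4 to 0 mm; its slot is centred on y = 0
- string_spool_mid (a point): bystander: white string spool with wooden ends, 60 mm across, 60 mm tall; the point is half-way up
- pack_tape_mid (a point): bystander: roll of brown packing tape lying flat, 104 mm across, 48 mm tall; the point is half-way up
- glue_bottle_mid (a point): bystander: white glue bottle, 43 mm across, 126 mm tall; the point is half-way up
- tape_measure_mid (a point): bystander: yellow tape measure, 40x76x68 mm; the point is half-way up
- pad_cup_mid (a point): bystander: white cup of felt pads, 69 mm across, 60 mm tall; the point is half-way up
- marker_black_mid (a point): bystander: felt marker, 137 mm long, 17 mm thick, lying on the bench; the point is half-way up
- sand_block_mid (a point): bystander: sanding block, 62x90x32 mm; the point is half-way up
- tray_tin_mid (a point): bystander: round tin, 48 mm across, 30 mm tall; the point is half-way up
- bin_narrow_floor (a point): middle of the compartment floor behind the deck with the narrow slot, 6 mm above the bench, 16.5 mm behind the plate's rear face; the compartment runs from 16 mm before to 49 mm behind that face (x), is 94 mm wide, and has a fixed clear cover 55 to 58 mm above the bench, so the slot is the only way in
- bin_wide_floor (a point): middle of the compartment floor behind the deck with the wide slot, 6 mm above the bench, 16.5 mm behind the plate's rear face; the compartment runs from 16 mm before to 49 mm behind that face (x), is 94 mm wide, and has a fixed clear cover 55 to 58 mm above the bench, so the slot is the only way in
- bin_narrow_edge (a point): middle of the deck's rear edge, 34 mm high, 12 mm before the plate's front face; axes as its bin. A part pushed with its middle past this edge tips through the slot and falls in. Slot: 54 mm wide, open from the floor to 55 mm high; the plate bridges it up to 64 mm and stops the fingers. Two slanted guides, tops 44 mm high, reach 20 mm forward of the plate, widening to about 67 mm
- bin_wide_edge (a point): middle of the deck's rear edge, 34 mm high, 12 mm before the plate's front face; axes as its bin. A part pushed with its middle past this edge tips through the slot and falls in. Slot: 74 mm wide, open from the floor to 55 mm high; the plate bridges it up to 64 mm and stops the fingers. Two slanted guides, tops 44 mm high, reach 20 mm forward of the plate, widening to about 87 mm
- jig_lever_top (a point): obstacle: top of the upright red lever of the fixed press jig, 220 mm above the bench; the jig (wooden base 200x260 mm, 16 mm high) stands in mid-bench, between the two places of the bins. Right of everything (y below about -0.43 m) rises a stack of boards, 0.4 m tall, beside which the robot starts
- vice_top (a point): obstacle: top of the bench vice, 113 mm above the bench, at the point nearest the left bin place; the vice reaches from here towards the robot
Not all that is in view belongs to the job. What is shaped like the key_short but brown is not meant.

How it is judged:
By the outcome, as a careful person would: the job done as asked, in the order asked, and still so for the second after the job is handed in, with the robot touching nothing.
It also fails if it takes over 72 s, if anything falls off the work surface, if the arm or the gripper's body presses on something with over 40 N, if the wrist force passes 120 N, or if a joint passes its speed limit or range.

## Working session

There is one attempt and no reset: what is moved stays moved. The work goes in short steps, Python scripts to look and compute and a shell command to move; the robot and the scene stay as the last step left them, time stands still between calls to the robot, and variables do not carry over. Pictures are saved under pics/ and viewed, at most 10 in all, crops included, and the job is handed in when it is done.

```bash
mkdir -p pics; ls; python3 - <<'E'
from station import bot
import cv2
for n in ("top","scene"):
    cv2.imwrite(f"pics/{n}0.png",bot.camera(n)[:,:,::-1])
    i=bot.camera_info(n);print(n,i)
s=bot.read_state();print(s['t'],s['position'],s['ee_rot'],s['finger_gap'],bot.tip_reach)
E
```

```text
pics
top {'intrinsics': array([[548.64967627,   0.        , 311.69474401],
       [  0.        , 548.64967627, 233.87185338],
       [  0.        ,   0.        ,   1.        ]]), 'R': array([[-0.00859522, -0.99994564, -0.00590279],
       [-0.98146149,  0.00956631, -0.19142056],
       [ 0.19146662,  0.00414806, -0.98149036]]), 't': array([-0.06465795,  0.57259638,  1.43693736])}
scene {'intrinsics': array([[457.09254032,   0.        , 322.82743499],
       [  0.        , 457.09254032, 241.7942321 ],
       [  0.        ,   0.        ,   1.        ]]), 'R': array([[ 0.33805217, -0.94099668,  0.01568371],
       [-0.36189844, -0.14535901, -0.92081501],
       [ 0.86876363,  0.3056076 , -0.38968416]]), 't': array([-0.26404053,  0.33583714,  0.49662139])}
0.1 [ 0.25354331 -0.59834953  0.40396527] [-3.07740539e+00 -6.25069724e-01  5.33723004e-04] 0.08696195761056837 0.1822
```

View pics/top0.png

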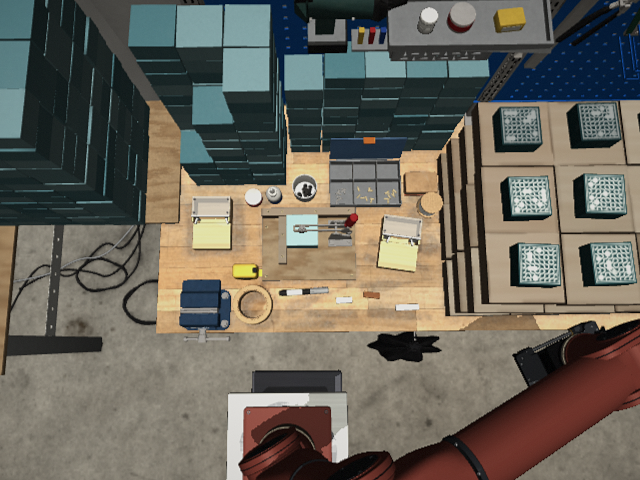

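View pics/scene0.png

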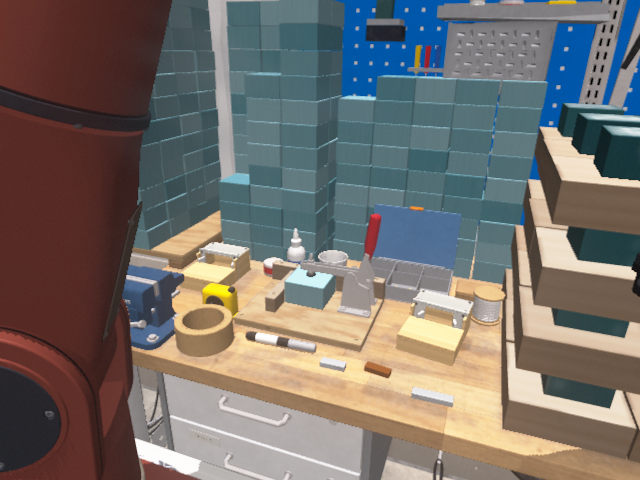

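```bash
python3 - <<'E'
import cv2,numpy as np
m=cv2.imread('pics/top0.png');R=lambda x0,x1,y0,y1,k:cv2.resize(m[y0:y1,x0:x1],None,fx=k,fy=k,interpolation=cv2.INTER_CUBIC)
o=np.zeros((600,800,3),np.uint8)
o[:240,:800]=R(330,430,285,315,8)
o[240:600,0:360]=R(180,240,192,252,6)
o[240:600,400:760]=R(370,430,212,272,6)
cv2.imwrite('pics/c1.png',o)
E
```

```text
(no output)
```

View pics/c1.png

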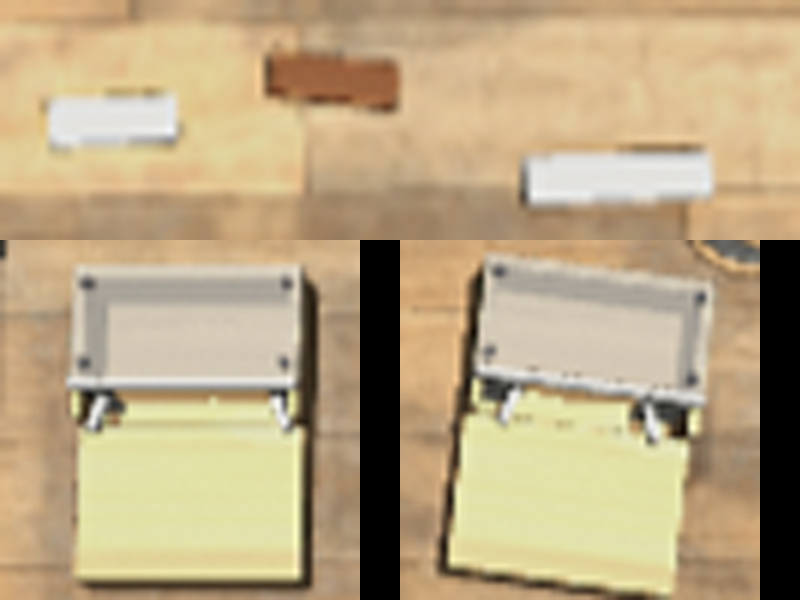

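```bash
cat > h.py <<'E'
import numpy as np
from station import bot
def ray(info,uv,z):
    K,R,t=info['intrinsics'],info['R'],info['t']
    d=R.T@np.linalg.solve(K,[uv[0],uv[1],1.]); c=-R.T@t
    return c+d*(z-c[2])/d[2]
def proj(info,X):
    p=info['intrinsics']@(info['R']@np.asarray(X,float)+info['t']); return p[:2]/p[2]
def binpt(o,yaw,p):
    c,s=np.cos(yaw),np.sin(yaw); return np.array([o[0]+c*p[0]-s*p[1],o[1]+s*p[0]+c*p[1],p[2]])
E
python3 - <<'E'
from h import *
from scipy.optimize import least_squares
i=bot.camera_info('top')
for n,c in dict(short=[(48,98),(177,93),(178,140),(50,146)],brown=[(265,55),(398,64),(398,105),(268,97)],long=[(525,155),(712,150),(712,197),(527,203)]).items():
    P=np.array([ray(i,(u/8+330,v/8+285),.01) for u,v in c])
    d=P[1]-P[0];e=P[2]-P[3];f=(d+e)/2
    print(n,P.mean(0).round(4),'len',np.hypot(*f[:2]).round(4),'wid',np.linalg.norm(P[0]-P[3]).round(4),'dir deg',np.degrees(np.arctan2(f[1],f[0])).round(1))
# bin model pts: plate top front corners, deck front corners (top), deck rear
B={'L':([(68,385),(300,388),(305,427),(78,428),(76,575),(302,578)],180),'R':([(475,377),(705,402),(690,440),(462,415),(447,568),(675,592)],-220)}
M=[(-.004,.052,.064),(-.004,-.052,.064),(-.016,-.052,.034),(-.016,.052,.034),(-.088,.052,.034),(-.088,-.052,.034)]
for n,(c,ox) in B.items():
    oy=192 if n=='L' else 212; x0=180 if n=='L' else 370; sx=0 if n=='L' else 400
    uv=np.array([((u-sx)/6+x0,(v-240)/6+oy) for u,v in c])
    r=least_squares(lambda q:np.ravel([proj(i,binpt(q[:2],q[2],m))-w for m,w in zip(M,uv)]),[.75,.2 if n=='L' else -.15,0],x_scale=[.01,.01,.1])
    print(n,r.x.round(4),np.degrees(r.x[2]).round(1),r.fun.reshape(-1,2).round(1).tolist())
    print(' edge',binpt(r.x,r.x[2],(-.016,0,.034)).round(4))
for uv,z in (((352,218),.22),((225,295),.113),((428,203),.06)): print(uv,ray(i,uv,z).round(3))
E
```

```text
short [ 0.3957 -0.157   0.01  ] len 0.044 wid 0.0164 dir deg -88.1
brown [ 0.4083 -0.2323  0.01  ] len 0.0451 wid 0.0144 dir deg -94.2
long [ 0.3748 -0.3291  0.01  ] len 0.0635 wid 0.0163 dir deg -88.8
L [ 0.6257  0.2052 -0.0129] -0.7 [[0.1, 0.1], [-0.5, -0.3], [0.2, -0.2], [0.6, -0.5], [-0.3, 0.6], [-0.1, 0.3]]
 edge [0.6097 0.2054 0.034 ]
R [ 0.5638 -0.3124 -0.1263] -7.2 [[-0.3, -0.2], [-0.2, -0.0], [-0.1, -0.1], [0.1, -0.2], [0.2, 0.1], [0.3, 0.5]]
 edge [ 0.548  -0.3104  0.034 ]
(352, 218) [ 0.578 -0.169  0.22 ]
(225, 295) [0.403 0.153 0.113]
(428, 203) [ 0.654 -0.389  0.06 ]
```

Three bars fit the shape. The silver one at (344,300) measures 44 mm, so it is the short key. The brown one at (371,295) is the decoy. The silver one at (407,307) measures 64 mm, so it is the long key. The crop shows this clearly. The left bin's guide mouth is about 89 mm (wide) and the right one's is about 69 mm (narrow). I'll do the long key first, gripped by its ends.

```bash
python3 -m inch '{"xyz":[[1,4,0],[1,5,0],[1,5,0],[1,5,0],[1,5,0],[3.5,2,-2],[3.5,1,-4],[0,0,0]],"twist":[[0,0,0],[0,0,0],[0,0,0],[0,0,0],[0,0,-7],[0,0,-7.5],[0,0,-7.5],[0,0,0]],"grip":[1,1,1,1,1,1,1,1]}' 20
python3 - <<'E'
from h import *
import cv2
s=bot.read_state();i=bot.camera_info('wrist')
cv2.imwrite("pics/w1.png",bot.camera('wrist')[:,:,::-1])
from scipy.spatial.transform import Rotation as R
print(s['position'],R.from_rotvec(s['ee_rot']).as_matrix().round(3).tolist())
for X in [(.3748,-.3291,.01)]: print(proj(i,X))
E
```

```text
t: 1.1
position: [0.3748, -0.3263, 0.3417]
ee_rot: [-3.138, -0.03, 0.005]
ft_force: [-0.2, -0.9, 0.9]
finger_gap: 0.0873
grasp_force: 0.0
[ 0.37484048 -0.3263217   0.34173247] [[1.0, 0.019, -0.003], [0.019, -1.0, 0.004], [-0.003, -0.004, -1.0]]
[317.40319705 222.27231411]
```

View pics/w1.png

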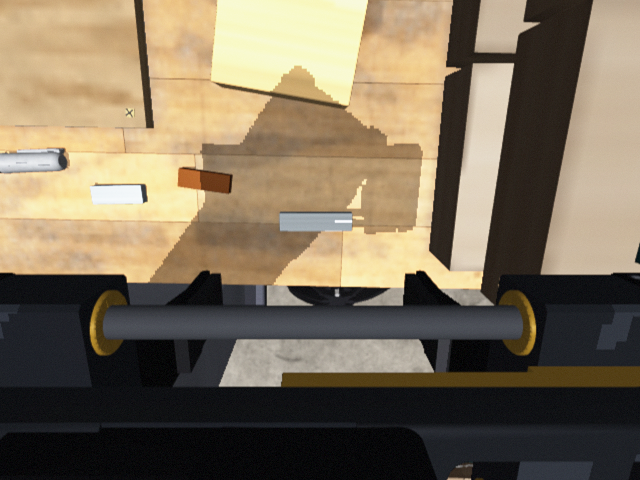

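The wrist view shows the long key at (280–352, 212–231), the short key at (92–146, 185–203), the brown decoy at (205,180), and the right deck's front edge from (213,81) to (347,106).

```bash
python3 - <<'E'
from h import *
i=bot.camera_info('wrist')
print('cam',(-i['R'].T@i['t']).round(3))
for n,c in dict(long=[(280,213),(352,212),(352,230),(280,231)],short=[(92,185),(145,184.5),(147,202),(93,203)]).items():
    P=np.array([ray(i,c_,.01) for c_ in c]);f=P[1]+P[2]-P[0]-P[3]
    print(n,P.mean(0).round(4),np.hypot(*f[:2])/2,np.degrees(np.arctan2(f[1],f[0])),np.linalg.norm(P[0]-P[3]))
o=[.5638,-.3124];
for y in(.052,-.052): print('deckR',proj(i,binpt(o,-.1263,(-.088,y,.034))))
E
```

```text
cam [ 0.445 -0.326  0.323]
long [ 0.3744 -0.3298  0.01  ] 0.06330483656105303 -88.01799935085961 0.016231176328932048
short [ 0.3956 -0.1595  0.01  ] 0.04631225801789996 -88.03720325696429 0.015680879447914933
deckR [210.94054025  82.73210434]
deckR [349.99825908 104.4772706 ]
```

```bash
python3 -m inch '{"xyz":[[0,-0.3,-4],[0,0,-4],[0,0,-4],[0,0,-2.6],[0,0,-1],[0,0,0],[0,0,0],[0,0,0],[0,0,0],[0,0,0]],"twist":[[0,0,0.5],[0,0,0],[0,0,0],[0,0,0],[0,0,0],[0,0,0],[0,0,0],[0,0,0],[0,0,0],[0,0,0]],"grip":[1,1,1,1,1,1,0.2,0.2,0.2,0.2]}' 20
```

```text
t: 2.4
position: [0.3738, -0.3315, 0.1892]
ee_rot: [3.141, 0.04, 0.001]
ft_force: [-0.9, 1.9, 5.7]
finger_gap: 0.0633
grasp_force: 20.0
```

```bash
python3 -m inch '{"xyz":[[0,0,0],[0,0,0]],"twist":[[0,0,0],[0,0,0]],"grip":[1,1]}'; python3 -m inch '{"xyz":[[0,0,-0.3],[0,0,0]],"twist":[[0,0,0],[0,0,0]],"grip":[1,1]}'
```

```text
t: 2.65
position: [0.3735, -0.3315, 0.1886]
ee_rot: [-3.141, -0.04, 0.0]
ft_force: [-0.3, -0.2, -0.1]
finger_gap: 0.0759
grasp_force: 0.0
t: 2.9
position: [0.3734, -0.3314, 0.1853]
ee_rot: [-3.141, -0.04, 0.001]
ft_force: [0.2, -0.0, 0.3]
finger_gap: 0.086
grasp_force: 0.0
```

```bash
python3 -m inch '{"xyz":[[0,0,0],[0,0,0],[0,0,0],[0,0,0],[0,0,1],[0,0,3],[0,0,4],[0,0,4],[1,0,3],[0,0,0]],"twist":[[0,0,0],[0,0,0],[0,0,0],[0,0,0],[0,0,0],[0,0,0],[0,0,0],[0,0,0],[0,0,0],[0,0,0]],"grip":[0.2,0.2,0.2,0.2,0.2,0.2,0.2,0.2,0.2,0.2]}' 30
```

```text
t: 4.15
position: [0.3846, -0.3316, 0.3389]
ee_rot: [3.138, 0.041, 0.007]
ft_force: [0.4, -0.3, -1.5]
finger_gap: 0.063
grasp_force: 30.0
```

```bash
python3 -m inch '{"xyz":[[2,3,1],[2,5,1],[1.5,5,0],[1,5,0],[0.5,5,0],[0.5,5,0],[1.5,5,0],[2.5,5,0],[2.5,5,0],[0,0,0]],"twist":[[0,0,0],[0,0,0],[0,0,0],[0,0,0],[0,0,-0.5],[0,0,-0.5],[0,0,-0.6],[0,0,-0.6],[0,0,0],[0,0,0]],"grip":[0.2,0.2,0.2,0.2,0.2,0.2,0.2,0.2,0.2,0.2]}'
```

```text
t: 5.4
position: [0.5237, 0.1027, 0.3549]
ee_rot: [-3.139, 0.01, 0.002]
ft_force: [-1.0, -1.0, -0.7]
finger_gap: 0.0633
grasp_force: 30.0
```

```bash
python3 -m inch '{"xyz":[[2,4,0],[2.5,4,0],[0.5,2.5,0],[0,0,0],[0,0,0]],"twist":[[0,0,0],[0,0,0],[0,0,0],[0,0,0],[0,0,0]],"grip":[0.2,0.2,0.2,0.2,0.2]}'
python3 - <<'E'
from h import *
import cv2
s=bot.read_state();i=bot.camera_info('wrist')
cv2.imwrite("pics/w2.png",bot.camera('wrist')[:,:,::-1])
print(s['position'],s['ee_rot'],s['finger_gap'])
o=[.6257,.2052]
for p in [(-.004,.052,.064),(-.004,-.052,.064),(-.016,.052,.034),(-.016,-.052,.034),(-.024,.0435,.044),(-.024,-.0435,.044)]: print(p,proj(i,binpt(o,-.0129,p)).round(1))
E
```

```text
t: 6.02
position: [0.5734, 0.202, 0.3551]
ee_rot: [3.14, -0.022, -0.002]
ft_force: [0.1, -0.2, -0.1]
finger_gap: 0.0631
grasp_force: 30.0
[0.57344481 0.20204272 0.35507555] [ 3.14015954e+00 -2.18770832e-02 -1.75780243e-03] 0.0630964956961984
(-0.004, 0.052, 0.064) [236.1 171.3]
(-0.004, -0.052, 0.064) [377.9 171.2]
(-0.016, 0.052, 0.034) [244.3 183. ]
(-0.016, -0.052, 0.034) [370.8 182.8]
(-0.024, 0.0435, 0.044) [253.1 194.4]
(-0.024, -0.0435, 0.044) [361.8 194.3]
```

View pics/w2.png

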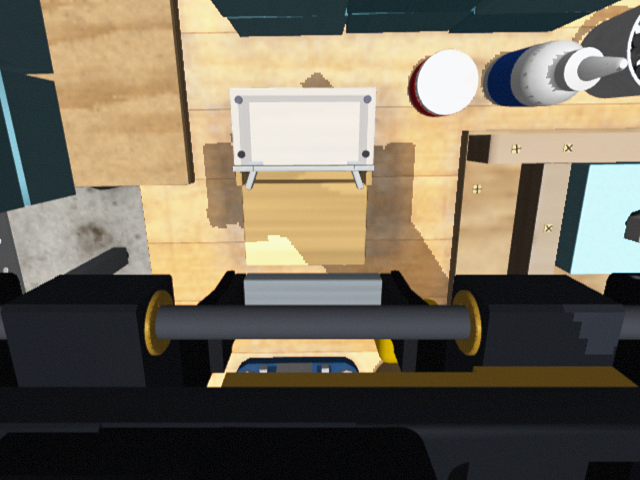

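The wrist view shows the left bin's plate at (234–376, 168), the guides at 250 and 361 (87 mm mouth, so wide), and the key level between the fingers. Next I lower it onto the deck.

```bash
python3 -m inch '{"xyz":[[0.1,0.45,-3],[0,0,-4],[0,0,-4],[0,0,-1.8],[0,0,0],[0,0,0]],"twist":[[0,0,0],[0,0,0],[0,0,0],[0,0,0],[0,0,0],[0,0,0]],"grip":[0.2,0.2,0.2,0.2,0.2,0.2]}'
```

```text
t: 6.82
position: [0.5753, 0.2081, 0.2295]
ee_rot: [-3.141, 0.021, -0.003]
ft_force: [0.9, 1.0, -0.1]
finger_gap: 0.0637
grasp_force: 30.0
```

```bash
python3 -m inch '{"xyz":[[0,-0.15,-0.5],[0,0,-0.3],[0,0,-0.2],[0,0,0],[0,0,0]],"twist":[[0,0,0],[0,0,0],[0,0,0],[0,0,0],[0,0,0]],"grip":[0.2,0.2,0.2,0.2,0.2]}'
```

```text
t: 7.45
position: [0.5748, 0.2065, 0.2197]
ee_rot: [3.141, -0.021, 0.002]
ft_force: [-6.2, -4.4, 17.5]
finger_gap: 0.0637
grasp_force: 30.0
```

```bash
python3 -m inch '{"xyz":[[0,0,0.05],[0,0,0],[0,0,0],[0,0,2],[0,0,2],[-2.5,0,0],[0,0,0],[0,0,0],[0,0,0],[0,0,0]],"twist":[[0,0,0],[0,0,0],[0,0,0],[0,0,0],[0,0,0],[0,0,0],[0,0,0],[0,0,0],[0,0,0],[0,0,0]],"grip":[1,1,1,1,1,-0.5,-0.5,-0.5,-0.5,-0.5]}'
python3 - <<'E'
from h import *
import cv2
s=bot.read_state();i=bot.camera_info('wrist')
w=bot.camera('wrist')[:,:,::-1]
cv2.imwrite("pics/w3.png",w)
print(s['position'],s['ee_rot'],s['finger_gap'])
for x in(-.042,-.058):
  for y in (.032,-.032): print(proj(i,binpt([.6257,.2065],-.0129,(x,y,.044))).round(1))
E
```

```text
t: 8.7
position: [0.5499, 0.2064, 0.2582]
ee_rot: [-3.141, 0.021, 0.0]
ft_force: [0.0, -1.1, 0.2]
finger_gap: 0.0448
grasp_force: 0.0
[0.54992436 0.20642445 0.25819077] [-3.14133634e+00  2.08283654e-02  2.28174374e-04] 0.044848218807780074
[251.9 211. ]
[370.2 211. ]
[253.1 239.5]
[369.  239.5]
```

View pics/w3.png

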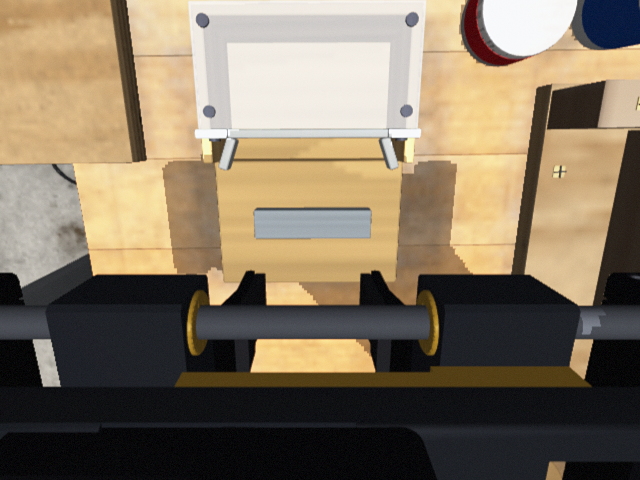

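The picture shows the long key lying square on the deck at (254–371, 208–239), about 1–2 mm off the slot centre. The fingers are behind it.

```bash
python3 -m inch '{"xyz":[[0,0.1,-2],[0,0,-1.4],[0,0,0],[0,0,0],[0,0,0]],"twist":[[0,0,0],[0,0,0],[0,0,0],[0,0,0],[0,0,0]],"grip":[-0.5,-0.5,-0.5,-0.5,-0.5]}'
```

```text
t: 9.38
position: [0.5498, 0.2077, 0.2247]
ee_rot: [-3.141, 0.02, -0.001]
ft_force: [-0.4, -0.8, 0.7]
finger_gap: 0.0217
grasp_force: 0.0
```

```bash
python3 -m inch '{"xyz":[[0,0,-0.4],[0.6,0,0],[0.6,0,0],[0.6,0,0],[0.6,0,0],[0.6,0,0],[0.6,0,0],[0.5,0,0],[0,0,0]],"twist":[[0,0,0],[0,0,0],[0,0,0],[0,0,0],[0,0,0],[0,0,0],[0,0,0],[0,0,0],[0,0,0]],"grip":[-0.5,-0.5,-0.5,-0.5,-0.5,-0.5,-0.5,-0.5,-0.5]}'
```

```text
t: 10.5
position: [0.591, 0.2074, 0.2202]
ee_rot: [-3.141, 0.021, -0.0]
ft_force: [0.2, -0.8, 0.7]
finger_gap: 0.0215
grasp_force: 0.0
```

```bash
python3 -m inch '{"xyz":[[0.4,0,0],[0.4,0,0],[0.3,0,0],[0,0,0],[0,0,0]],"twist":[[0,0,0],[0,0,0],[0,0,0],[0,0,0],[0,0,0]],"grip":[-0.5,-0.5,-0.5,-0.5,-0.5]}'
python3 -m inch '{"xyz":[[-2,0,0],[-2,0,3],[-1,0,5],[0,0,4],[0,0,0]],"twist":[[0,0,0],[0,0,0],[0,0,0],[0,0,0],[0,0,0]],"grip":[-0.5,-0.5,-0.5,-0.5,-0.5]}'
python3 - <<'E'
from h import *
import cv2
w=bot.camera('wrist')[:300,:,::-1]
t=bot.camera('top')[185:255,180:245,::-1]
t=cv2.resize(t,None,fx=4,fy=4,interpolation=cv2.INTER_CUBIC)
import numpy as np
o=np.zeros((590,640,3),np.uint8);o[:300]=w;o[305:585,:260]=t
cv2.imwrite("pics/w4.png",o)
E
```

```text
t: 11.12
position: [0.6015, 0.2076, 0.2202]
ee_rot: [-3.141, 0.02, 0.0]
ft_force: [-0.1, -0.0, 0.2]
finger_gap: 0.0217
grasp_force: 0.0
t: 11.75
position: [0.5521, 0.2082, 0.3439]
ee_rot: [-3.14, 0.02, -0.009]
ft_force: [0.0, -0.2, -1.2]
finger_gap: 0.0219
grasp_force: 0.0
```

View pics/w4.png

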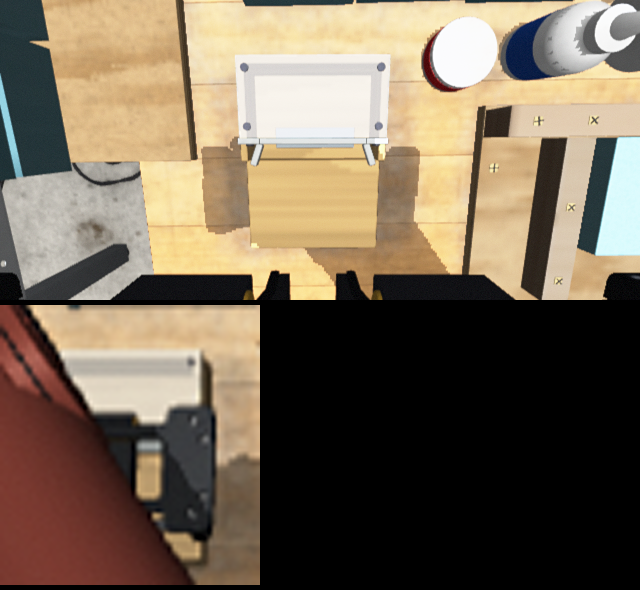

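The deck is empty, and the key shows through the cover at (275–355, 127–145), just behind the plate. I want to check that it has dropped rather than hung up.

```bash
python3 - <<'E'
from h import *
import cv2
i=bot.camera_info('wrist')
w=cv2.resize(bot.camera('wrist')[100:180,225:400,::-1],None,fx=4.5,fy=4.5,interpolation=cv2.INTER_CUBIC)
cv2.imwrite("pics/w5.png",w)
f=lambda p:((proj(i,binpt([.6257,.2065],-.0129,p))-[225,100])*4.5).round(0).tolist()
for z in (.006,.016,.03,.044,.05): print(z,f((0,.032,z)),f((0,-.032,z)),'x-16',f((-.016,0,z)),'x+16',f((.016,0,z)))
E
```

```text
0.006 [221.0, 160.0] [568.0, 160.0] x-16 [394.0, 249.0] x+16 [394.0, 69.0]
0.016 [215.0, 160.0] [574.0, 160.0] x-16 [394.0, 251.0] x+16 [394.0, 65.0]
0.03 [206.0, 159.0] [582.0, 159.0] x-16 [394.0, 255.0] x+16 [394.0, 60.0]
0.044 [197.0, 158.0] [592.0, 158.0] x-16 [394.0, 259.0] x+16 [394.0, 54.0]
0.05 [193.0, 158.0] [596.0, 158.0] x-16 [394.0, 261.0] x+16 [394.0, 51.0]
```

View pics/w5.png

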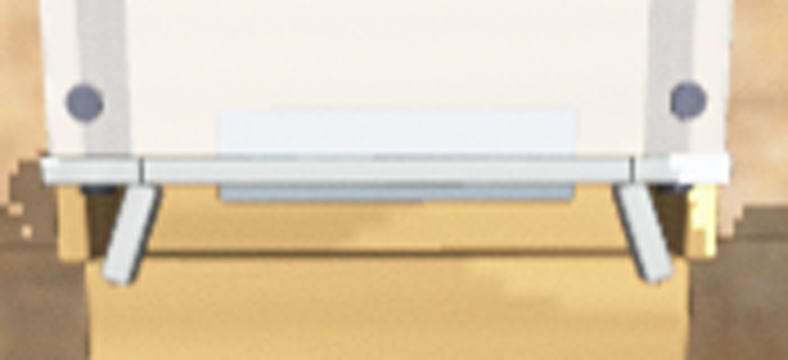

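The long key spans 359 px in the crop, which puts its top at z = 16 mm. It lies flat on the compartment floor. Next is the short key.

```bash
python3 -m inch '{"xyz":[[-1.5,-4,0],[-1.5,-4,0],[-1.5,-4,0],[-1.5,-5,0],[-1.5,-5,0],[-2,-5,0],[-2.5,-5,0],[-3.4,-4.6,0],[0,0,0],[0,0,0]],"twist":[[0,0,0],[0,0,0],[0,0,0],[0,0,0],[0,0,0],[0,0,1],[0,0,1],[0,0,0.6],[0,0,0],[0,0,0]],"grip":[0.38,0.38,0.38,0.38,0.38,0.38,0.38,0.38,0.38,0.38]}'
python3 - <<'E'
from h import *
import cv2
s=bot.read_state();i=bot.camera_info('wrist')
cv2.imwrite("pics/w6.png",bot.camera('wrist')[:,:,::-1])
print(s['position'],s['ee_rot'],s['finger_gap'])
for p in [(.3956,-.1585,.01),(.3956,-.1365,.01),(.3956,-.1805,.01)]: print(proj(i,p))
E
```

```text
t: 13.15
position: [0.3974, -0.1583, 0.3394]
ee_rot: [-3.14, -0.05, 0.002]
ft_force: [0.8, 0.2, -0.0]
finger_gap: 0.0601
grasp_force: 0.0
[ 0.39742671 -0.15827584  0.33938908] [-3.14025796e+00 -5.02877280e-02  1.89111849e-03] 0.060148932936211805
[313.2509468  225.59998697]
[287.98694129 224.80078581]
[338.48944477 226.39838122]
```

View pics/w6.png

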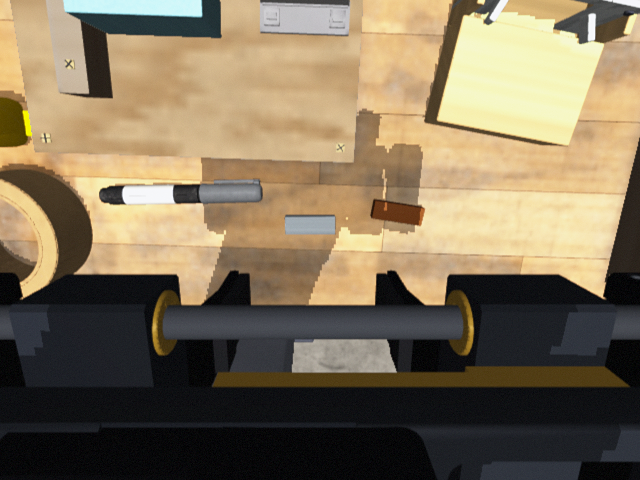

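The wrist view shows the silver short key at (285–335, 214–234), with the brown decoy to its right at (397,212) and the marker end at (262,192). The partly opened fingers clear both of them.

```bash
python3 -m inch '{"xyz":[[0,0.25,-4],[0,0,-4],[0,0,-4],[0,0,-2],[0,0,-1],[0,0,-0.4],[0,0,0],[0,0,0]],"twist":[[0,0,0],[0,0,0],[0,0,0],[0,0,0],[0,0,0],[0,0,0],[0,0,0],[0,0,0]],"grip":[0.38,0.38,0.38,0.38,0.38,0.38,0.38,0.38]}'
```

```text
t: 14.2
position: [0.3979, -0.1561, 0.1869]
ee_rot: [3.141, 0.051, 0.002]
ft_force: [0.2, 0.2, -0.4]
finger_gap: 0.0601
grasp_force: 0.0
```

```bash
python3 -m inch '{"xyz":[[-0.1,0,-0.15],[0,0,0],[0,0,0],[0,0,0],[0,0,0],[0,0,1],[0,0,3],[0,0,4],[0,0,3],[0,0,0]],"twist":[[0,0,0],[0,0,0],[0,0,0],[0,0,0],[0,0,0],[0,0,0],[0,0,0],[0,0,0],[0,0,0],[0,0,0]],"grip":[0.38,-0.2,-0.2,-0.2,-0.2,-0.2,-0.2,-0.2,-0.2,-0.2]}' 30
```

```text
t: 15.45
position: [0.3974, -0.1561, 0.2974]
ee_rot: [3.139, 0.051, 0.007]
ft_force: [0.1, -0.7, -1.2]
finger_gap: 0.0432
grasp_force: 30.0
```

```bash
python3 -m inch '{"xyz":[[1,-3,1],[1,-4,1],[2,-4,0],[2.5,-3,0],[2.5,-1,0],[2.7,0,0],[0,0,0],[0,0,0]],"twist":[[0,0,0],[0,0,-2],[0,0,-2],[0,0,-2],[0,0,-2],[0,0,-1.1],[0,0,0],[0,0,0]],"grip":[-0.2,-0.2,-0.2,-0.2,-0.2,-0.2,-0.2,-0.2]}'
python3 - <<'E'
from h import *
import cv2
s=bot.read_state();i=bot.camera_info('wrist')
cv2.imwrite("pics/w7.png",bot.camera('wrist')[:,:,::-1])
print(s['position'],s['ee_rot'],s['finger_gap'])
o=[.5638,-.3124]
for p in [(-.004,.052,.064),(-.004,-.052,.064),(-.024,.0335,.044),(-.024,-.0335,.044)]: print(p,proj(i,binpt(o,-.1263,p)).round(1))
E
```

```text
t: 16.45
position: [0.513, -0.3058, 0.3139]
ee_rot: [-3.135, 0.198, 0.003]
ft_force: [0.4, 0.4, -0.6]
finger_gap: 0.0431
grasp_force: 30.0
[ 0.51296209 -0.3058447   0.31386489] [-3.13463421e+00  1.97685633e-01  2.68131463e-03] 0.04314560895071366
(-0.004, 0.052, 0.064) [230.2 178.2]
(-0.004, -0.052, 0.064) [396.6 178.3]
(-0.024, 0.0335, 0.044) [264.9 204.2]
(-0.024, -0.0335, 0.044) [361.7 204.3]
```

View pics/w7.png

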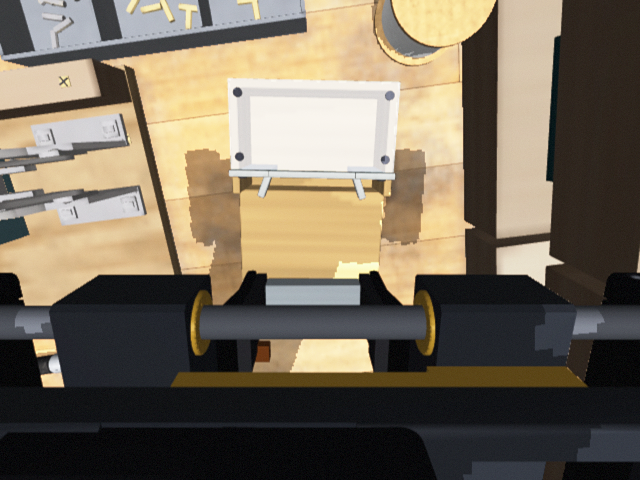

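The wrist view shows the right bin's plate from (230,172) to (395,177) and the guide tips at (263,196) and (361,197), a 67 mm mouth, so narrow. The plate looks 1–2° more rotated than my fit. I'll measure that with a line detector.

```bash
python3 - <<'E'
import cv2,numpy as np
m=cv2.imread('pics/w7.png',0)[70:270,215:410]
l=cv2.createLineSegmentDetector().detect(m)[0][:,0]+[215,70,215,70]
for a in l:
    d=a[2:]-a[:2];n=np.hypot(*d)
    if n>35: print(a.round(1),round(n),round((np.degrees(np.arctan2(d[1],d[0]))+90)%180-90,2))
E
```

```text
[229.4 175.7 265.6 175.7] 36 0.07
[358.1 177.6 394.4 179.2] 36 2.54
[392.7 171.9 396.6 125.6] 47 -85.18
[355.6 191.2 268.1 189.7] 88 0.98
[270.6 184.7 353.2 186.4] 83 1.13
[241.8  86.8 390.7  90.4] 149 1.4
[239.3 193.1 241.7 268.2] 75 88.12
[393.1 173.7 356.9 173.2] 36 0.73
[278.1 168.8 345.6 170.4] 68 1.33
[351.9 173.  230.6 170.5] 121 1.22
[348.1 170.1 383.1 170.6] 35 0.82
[231.9 167.7 275.6 168.6] 44 1.22
[396.5 125.7 399.4  89.4] 36 -85.43
[269.4 175.9 351.9 177.2] 83 0.92
[396.9  81.2 321.9  79.9] 75 0.95
[389.5 101.8 385.8 151.9] 50 -85.85
[237.9 149.4 236.4  99.4] 50 88.31
[318.1  79.4 253.1  78.5] 65 0.76
[372.4 165.6 376.6 100.6] 65 -86.33
[249.5  96.9 251.  163.1] 66 88.77
[375.6  98.5 250.6  95.8] 125 1.22
```

```bash
python3 -m inch '{"xyz":[[0.2,0.1,-2],[0,0,-3],[0,0,-3],[0,0,-0.5],[0,0,0],[0,0,0]],"twist":[[0,0,-1.1],[0,0,0],[0,0,0],[0,0,0],[0,0,0],[0,0,0]],"grip":[-0.2,-0.2,-0.2,-0.2,-0.2,-0.2]}'
```

```text
t: 17.25
position: [0.516, -0.3052, 0.231]
ee_rot: [3.132, -0.229, 0.003]
ft_force: [-0.1, -0.1, -1.1]
finger_gap: 0.0434
grasp_force: 30.0
```

```bash
python3 -m inch '{"xyz":[[-0.1,0.05,-0.5],[0,0,-0.3],[0,0,-0.25],[0,0,0],[0,0,0]],"twist":[[0,0,0],[0,0,0],[0,0,0],[0,0,0],[0,0,0]],"grip":[-0.2,-0.2,-0.2,-0.2,-0.2]}'
```

```text
t: 17.88
position: [0.5146, -0.3045, 0.2193]
ee_rot: [-3.133, 0.228, -0.0]
ft_force: [0.1, 0.3, -1.2]
finger_gap: 0.0435
grasp_force: 30.0
```

```bash
python3 -m inch '{"xyz":[[0,0,-0.1],[0,0,0]],"twist":[[0,0,0],[0,0,0]],"grip":[-0.2,-0.2]}';python3 -m inch '{"xyz":[[0,0,-0.1],[0,0,0]],"twist":[[0,0,0],[0,0,0]],"grip":[-0.2,-0.2]}'
```

```text
t: 18.12
position: [0.5147, -0.3045, 0.2189]
ee_rot: [3.133, -0.228, 0.0]
ft_force: [-1.9, 1.0, 5.4]
finger_gap: 0.0433
grasp_force: 30.0
t: 18.38
position: [0.5147, -0.3045, 0.2188]
ee_rot: [3.133, -0.228, 0.0]
ft_force: [-5.6, 2.3, 12.6]
finger_gap: 0.0435
grasp_force: 30.0
```

```bash
python3 -m inch '{"xyz":[[0,0,0.05],[0,0,0.05],[0,0,0],[0,0,2],[0,0,2],[-2.5,0.35,0],[0,0,0],[0,0,0],[0,0,0],[0,0,0]],"twist":[[0,0,0],[0,0,0],[0,0,0],[0,0,0],[0,0,0],[0,0,0],[0,0,0],[0,0,0],[0,0,0],[0,0,0]],"grip":[0.4,0.4,0.4,0.4,0.4,-0.8,-0.8,-0.8,-0.8,-0.8]}'
python3 - <<'E'
from h import *
import cv2
s=bot.read_state();i=bot.camera_info('wrist')
w=bot.camera('wrist')[:,:,::-1]
cv2.imwrite("pics/w8.png",w)
print(s['position'],s['ee_rot'],s['finger_gap'])
m=cv2.cvtColor(w,cv2.COLOR_BGR2GRAY)[100:268,180:450]
l=cv2.createLineSegmentDetector().detect(m)[0][:,0]+[180,100,180,100]
for a in l:
    d=a[2:]-a[:2];n=np.hypot(*d)
    if n>22: print(a.round(1).tolist(),round((np.degrees(np.arctan2(d[1],d[0]))+90)%180-90,2))
h=cv2.cvtColor(w,cv2.COLOR_BGR2HSV)[180:268,200:420]
g=((h[...,1]<70)&(h[...,2]>90)).astype(np.uint8)
n,lab,st,c=cv2.connectedComponentsWithStats(g)
for k in range(1,n):
    if st[k,4]>300:
        r=cv2.minAreaRect(np.argwhere(lab==k)[:,::-1].astype(np.float32)); print(st[k].tolist(),(np.array(r[0])+[200,180]).round(1),r[1],r[2])
E
```

```text
t: 19.62
position: [0.49, -0.3009, 0.2582]
ee_rot: [-3.133, 0.228, -0.0]
ft_force: [-0.1, -0.1, 0.2]
finger_gap: 0.0189
grasp_force: 0.0
[ 0.48995976 -0.30087675  0.25816917] [-3.13307600e+00  2.27755745e-01 -2.11096737e-05] 0.018855266956599524
[402.8, 204.5, 406.4, 165.6] -84.62
[406.9, 162.7, 383.1, 162.5] 0.43
[374.4, 139.0, 413.1, 139.9] 1.27
[399.3, 265.7, 403.2, 208.0] -86.12
[249.2, 170.6, 258.2, 142.7] -72.18
[417.1, 164.3, 418.2, 141.8] -87.1
[366.1, 140.9, 375.4, 170.7] 72.63
[251.0, 140.8, 242.3, 167.0] -71.59
[274.4, 210.8, 349.4, 210.8] 0.0
[241.9, 162.7, 218.1, 162.8] -0.32
[369.4, 162.9, 256.9, 163.0] -0.04
[258.1, 159.4, 366.9, 159.6] 0.08
[256.9, 138.7, 368.1, 138.8] 0.06
[350.6, 214.2, 273.1, 214.4] -0.16
[219.1, 165.6, 225.5, 265.7] 86.34
[381.9, 166.9, 374.2, 141.9] 72.8
[447.1, 208.3, 445.1, 245.7] -86.81
[238.1, 130.2, 388.1, 130.2] -0.01
[413.1, 132.3, 374.4, 132.9] -0.84
[233.7, 100.6, 235.3, 130.6] 86.85
[389.6, 128.1, 391.1, 100.6] -86.9
[360.6, 141.2, 313.1, 141.8] -0.69
[422.1, 129.4, 424.1, 100.6] -86.11
[350.6, 242.6, 273.1, 242.7] -0.07
[414.4, 230.8, 443.2, 227.1] -7.24
[180.6, 263.2, 221.9, 258.0] -7.21
[200.6, 100.6, 202.6, 128.2] 85.8
[368.1, 133.1, 308.1, 133.1] -0.05
[177, 26, 26, 62, 1262] [389.8 236.6] (23.234291076660156, 61.24244689941406) 2.436648368835449
[73, 32, 80, 31, 2320] [312.5 227. ] (30.0, 79.0) 90.0
```

The short key sits square at (272–352, 211–242). Its centre is at 312.5 against a guide centre of 312.3. Now I lower and push along the bin's axis.

```bash
python3 -m inch '{"xyz":[[0,0,-2],[0,0,-1.4],[0,0,-0.4],[0,0,0],[0,0,0]],"twist":[[0,0,0],[0,0,0],[0,0,0],[0,0,0],[0,0,0]],"grip":[-0.8,-0.8,-0.8,-0.8,-0.8]}'
```

```text
t: 20.3
position: [0.4899, -0.301, 0.2208]
ee_rot: [3.133, -0.228, 0.001]
ft_force: [-0.0, 0.3, -0.5]
finger_gap: 0.0083
grasp_force: 0.0
```

```bash
python3 -m inch '{"xyz":[[0.6,-0.09,0],[0.6,-0.09,0],[0.6,-0.09,0],[0.6,-0.09,0],[0.6,-0.09,0],[0.6,-0.09,0],[0.5,-0.07,0],[0,0,0]],"twist":[[0,0,0],[0,0,0],[0,0,0],[0,0,0],[0,0,0],[0,0,0],[0,0,0],[0,0,0]],"grip":[-0.8,-0.8,-0.8,-0.8,-0.8,-0.8,-0.8,-0.8]}'
```

```text
t: 21.3
position: [0.5311, -0.307, 0.2202]
ee_rot: [-3.133, 0.228, -0.001]
ft_force: [0.5, -0.5, -0.6]
finger_gap: 0.0085
grasp_force: 0.0
```

```bash
python3 -m inch '{"xyz":[[0.4,-0.06,0],[0.4,-0.06,0],[0.35,-0.05,0],[0,0,0],[0,0,0]],"twist":[[0,0,0],[0,0,0],[0,0,0],[0,0,0],[0,0,0]],"grip":[-0.8,-0.8,-0.8,-0.8,-0.8]}'
python3 -m inch '{"xyz":[[-2,0.3,0],[-2,0.3,3],[-1,0,5],[0,0,4],[0,0,0],[0,0,0]],"twist":[[0,0,0],[0,0,0],[0,0,0],[0,0,0],[0,0,0],[0,0,0]],"grip":[-0.8,-0.8,-0.8,-0.8,-0.8,-0.8]}'
python3 - <<'E'
from h import *
import cv2
s=bot.read_state();i=bot.camera_info('wrist')
w=bot.camera('wrist')[:,:,::-1]
cv2.imwrite("pics/w9.png",w)
m=cv2.cvtColor(w,cv2.COLOR_BGR2GRAY)[50:268,180:450]
l=cv2.createLineSegmentDetector().detect(m)[0][:,0]+[180,50,180,50]
for a in l:
    d=a[2:]-a[:2];n=np.hypot(*d);q=(np.degrees(np.arctan2(d[1],d[0]))+90)%180-90
    if n>8 and (abs(q)<20 or n>25) : print(a.round(1).tolist(),round(q,1))
f=lambda p:proj(i,binpt([.5648,-.3117],-.1449,p)).round(1).tolist()
for z in (.006,.016,.044): print(z,f((0,.022,z)),f((0,-.022,z)),'x-16',f((-.016,0,z)),'x+16',f((.016,0,z)))
print('plate',f((-.004,.052,.064)),f((-.004,-.052,.064)))
# bench keys check in top view
t=cv2.cvtColor(bot.camera('top'),cv2.COLOR_RGB2HSV); 
E
```

```text
t: 21.92
position: [0.542, -0.3087, 0.2202]
ee_rot: [-3.133, 0.228, 0.0]
ft_force: [0.0, 0.7, 0.4]
finger_gap: 0.0085
grasp_force: 0.0
t: 22.68
position: [0.4918, -0.3027, 0.3398]
ee_rot: [-3.133, 0.229, 0.001]
ft_force: [1.4, -0.0, 0.1]
finger_gap: 0.009
grasp_force: 0.0
[374.4, 158.0, 360.5, 159.1] -4.5
[189.3, 241.6, 195.4, 266.0] 76.0
[179.7, 201.1, 189.0, 240.4] 76.8
[234.4, 141.9, 268.1, 141.6] -0.6
[189.0, 266.0, 179.9, 228.3] 76.5
[365.5, 141.5, 375.7, 142.5] 5.5
[374.2, 227.0, 377.1, 190.5] -85.5
[236.9, 59.7, 319.4, 60.0] 0.3
[243.3, 160.6, 247.5, 246.8] 87.2
[259.4, 159.0, 244.4, 158.6] 1.4
[351.9, 159.1, 269.4, 159.2] -0.0
[392.2, 229.7, 381.6, 232.0] -12.5
[406.8, 232.4, 394.2, 234.0] -7.1
[270.6, 141.4, 348.1, 141.4] -0.1
[271.9, 156.1, 348.1, 156.3] 0.1
[358.0, 234.8, 370.6, 233.3] -6.7
[385.7, 146.0, 397.0, 144.1] -9.3
[399.3, 146.6, 409.6, 144.2] -13.1
[369.1, 241.7, 358.0, 243.5] -9.2
[255.6, 135.2, 364.4, 135.2] 0.0
[372.0, 175.4, 362.0, 176.8] -7.8
[184.3, 171.4, 193.2, 170.0] -9.1
[387.1, 100.6, 389.5, 50.6] -87.2
[249.4, 246.9, 326.9, 247.0] 0.0
[354.2, 223.5, 3
[... 611 characters left out ...]
9.0
[380.3, 71.9, 378.3, 116.9] -87.5
[216.9, 237.1, 194.3, 240.4] -8.3
[286.9, 50.9, 231.9, 50.9] 0.0
[403.1, 60.5, 441.9, 54.3] -9.0
[368.1, 72.5, 253.1, 72.5] 0.0
[386.9, 210.5, 408.2, 207.7] -7.5
[320.6, 60.0, 374.4, 59.9] -0.0
[346.9, 137.9, 273.1, 138.2] -0.2
[431.8, 206.7, 413.1, 209.5] -8.7
[220.6, 165.6, 234.3, 163.9] -7.1
[340.6, 265.6, 361.9, 262.3] -8.8
[233.3, 232.6, 243.2, 230.9] -9.7
[423.3, 250.2, 409.3, 253.0] -11.1
0.006 [284.3, 136.1] [337.4, 136.1] x-16 [310.9, 155.9] x+16 [310.8, 115.8]
0.016 [283.4, 136.0] [338.2, 136.0] x-16 [310.8, 156.4] x+16 [310.8, 115.0]
0.044 [280.4, 135.7] [340.8, 135.7] x-16 [310.7, 158.2] x+16 [310.6, 112.6]
plate [233.8, 141.7] [387.2, 141.6]
```

```bash
python3 - <<'E'
import cv2,numpy as np
w=cv2.imread('pics/w9.png').astype(int)
for a,b in((268,278),(290,330),(346,356)): print(a,[(r,*w[r,a:b].mean(0).round().astype(int).tolist()) for r in range(112,164,3)])
print('row128',[(c,*w[126:131,c].mean(0).round().astype(int).tolist()) for c in range(256,366,5)])
v=cv2.imread('pics/w5.png').astype(int)
print('ref long key: behind',v[130,400],'front',v[192,400],'floor seen',v[60,400],v[220,400])
E
```

```text
268 [(112, 237, 244, 248), (115, 238, 245, 249), (118, 238, 244, 248), (121, 237, 243, 248), (124, 236, 243, 247), (127, 237, 243, 247), (130, 238, 245, 249), (133, 238, 244, 248), (136, 203, 216, 224), (139, 227, 227, 225), (142, 190, 196, 197), (145, 173, 198, 212), (148, 158, 191, 207), (151, 145, 182, 203), (154, 134, 178, 202), (157, 86, 118, 139), (160, 121, 176, 209), (163, 129, 192, 226)]
290 [(112, 237, 244, 248), (115, 237, 244, 248), (118, 237, 244, 248), (121, 236, 243, 247), (124, 236, 242, 247), (127, 248, 245, 242), (130, 248, 244, 242), (133, 247, 243, 241), (136, 223, 215, 207), (139, 232, 232, 229), (142, 198, 199, 196), (145, 195, 189, 180), (148, 128, 194, 228), (151, 127, 192, 225), (154, 130, 194, 228), (157, 87, 135, 166), (160, 126, 190, 226), (163, 129, 194, 228)]
346 [(112, 237, 244, 248), (115, 237, 244, 248), (118, 236, 243, 248), (121, 235, 242, 247), (124, 235, 242, 246), (127, 235, 242, 246), (130, 237, 243, 248), (133, 237, 243, 247), (136, 204, 218, 226), (139, 225, 224, 222), (142, 192, 195, 194), (145, 190, 202, 208), (148, 185, 203, 210), (151, 176, 199, 211), (154, 166, 196, 211), (157, 131, 158, 174), (160, 151, 195, 216), (163, 144, 196, 218)]
row128 [(256, 237, 244, 248), (261, 237, 244, 248), (266, 237, 244, 248), (271, 237, 244, 248), (276, 237, 244, 248), (281, 236, 244, 248), (286, 247, 244, 242), (291, 247, 244, 242), (296, 247, 244, 242), (301, 247, 244, 242), (306, 247, 244, 242), (311, 247, 244, 242), (316, 247, 244, 242), (321, 247, 244, 242), (326, 247, 244, 242), (331, 247, 244, 242), (336, 247, 244, 242), (341, 236, 242, 247), (346, 236, 243, 247), (351, 236, 243, 247), (356, 236, 242, 247), (361, 236, 243, 247)]
ref long key: behind [245 241 238] front [201 194 183] floor seen [236 243 247] [130 197 230]
```

The short key spans cols 284–339 (55 px; 54.8 px predicted for lying flat on the floor) and rows 126–146. It is in the compartment, and the arm touches nothing.

```bash
python3 -c "
from station import bot
print(bot.hand_in())"
```

```text
the job is handed in; nothing more can be done
None
```

Both keys are sorted and handed in: the long key is in the wide bin and the short key in the narrow bin, each measured as flat on its compartment floor, directly under the gauge plate, with no contact seen with anything else on the bench.

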